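# Set the test bench's programme wheel and start the test

### The job

On the caliper test console, flick the edge of the six-lobed wheel round with a fingertip, counter-clockwise seen from above and click by click, until the yellow lobe rests at the red arrow, without overrunning it by a click. Only then press the green start button fully down with a fingertip and let it come back up. Leave the loose things around and on the console where they stand.

Things in the scene. Friction and masses are not known exactly. Their poses are not given: they have to be found in the camera images.
- console: grey test console fixed to the table, 70 mm tall, flat on top. Its origin is on the table directly under the wheel's axis; x points away from the wheel's free edge towards the red arrow, y to the left of that, z up. The case reaches from x = -15 to 125 mm and from y = -80 to 170 mm, so the wheel's -x side overhangs the case's front by 35 mm, with nothing below but the table.
- wheel (a joint): wheel angle (rad), growing counter-clockwise seen from above; 3.142 = yellow lobe at the red arrow. Yellow points at (joint - pi) from console x. A spring detent holds it at multiples of pi/3 (1.047, one click); peaks half way between; past a peak it snaps on to the next by itself and does not coast. About 5 to 8 N sideways on a lobe's end takes it over. Starts 1 to 3 clicks short. Stops at -0.5 and 5.0
- wheel_top (a point): centre of the flat wheel's top face, on its vertical axis, 94 mm above the table. Hub 52 mm in diameter; six straight round-ended lobes at 60 degrees, 12 mm wide, 18 mm tall (76 to 94 mm above the table), reaching 50 mm from the axis; 38 mm free between neighbouring tips; 6 mm free over the case. At rest one lobe points to console -x, the next 60 degrees either side
- yellow_tip (a point): on the top face of the yellow lobe (the others are black), 44 mm from the axis, 94 mm above the table; turns with the wheel
- pointer (a point): tip of the red arrow painted on the deck, 56 mm from the wheel's axis along console x (this point is at 85 mm height)
- start (a joint): travel (m) of the green push button: 0 up, 0.006 fully down; springs back; about 5 N fully down
- start_top (a point): centre of the green button's top face, 32 mm in diameter, facing up, at x = 55, y = 115 mm of the console; moves with the button
- piston: aluminium brake piston, upright cylinder 36 mm diameter, 30 mm tall, standing loose on the console's deck; origin at the centre of its underside (bystander)
- block: grey fixture block 55 x 60 x 70 mm tall standing on the table beside the console; origin at the centre of its underside (bystander)
- caliper: red brake caliper half 60 x 110 x 55 mm tall on the table; origin at the centre of its underside (bystander)
- wrench: steel wrench about 170 mm long lying on the table, origin at its middle underside (bystander)
- collar: brass collar, ring of 52 mm outer diameter, 16 mm tall, on the table; origin at the centre of its underside (bystander)
- fluid: clear bottle with a red cap, 60 mm diameter, 160 mm tall, standing on the table; origin at the centre of its underside (bystander)
- driver: screwdriver about 180 mm long lying on the table, origin at its middle underside (bystander)

How it is judged:
On the way, in this order (a step that is already met when the one before it is completed fails the run):
1. the yellow lobe rests at the red arrow, the start button not yet pressed (value of joint wheel between 2.9916 and 3.2916 rad and value of joint start below 0.002 m and velocity of joint wheel between -0.1 and 0.1 rad/s), for 0.3 s.
2. the start button is pressed fully down (value of joint wheel between 2.9916 and 3.2916 rad and value of joint start above 0.0045 m), for 0.05 s.
At the end, for the whole second after the job is handed in: wheel joint within 0.15 rad of 3.142 and at rest, start button up again (under 1.5 mm), every loose thing within 20 mm of where it stood and upright (value of joint wheel between 2.9916 and 3.2916 rad and value of joint start below 0.0015 m and velocity of joint wheel between -0.1 and 0.1 rad/s and distance of each of piston, block, caliper, wrench, collar, fluid, driver from where it was at the start of the episode below 0.02 m); the robot touches nothing.
It fails at once if the wheel overruns the arrow by more than half a click (value of joint wheel above 3.7416 rad).
It fails at once if the start button is pressed while the yellow lobe is not at the arrow (value of joint start above 0.003 m and not (value of joint wheel between 2.9916 and 3.2916 rad)).
It fails at once if a loose thing is shifted or lifted by more than 20 mm (distance of any of piston, block, caliper, wrench, collar, fluid, driver from where it was at the start of the episode above 0.02 m).
It fails at once if a standing thing is tipped over (angle between any of block, fluid, piston, caliper's own z axis and vertical above 0.5 rad).
It also fails if it takes over 54 s, if anything falls off the work surface, if the arm or the gripper's body presses on something with over 40 N, if the wrist force passes 120 N, or if a joint passes its speed limit or range.

### The arm

A 7-joint arm with a two-finger parallel gripper is mounted at the origin on the work surface. World frame = base frame: x ahead of the robot, y to its left, z up, the work surface at z = 0. Lengths are in m, angles in rad, forces in N, time in s.
With the tool pointing down it reaches from about 0.4 to 0.85 m from the base axis. Payload 10.4 kg.
Tool frame: the origin (TCP) lies at the very end of the fingers, on their centre line; the grasp point (between the pads) lies 19 mm behind it; z points along the fingers, y is the line along which they close (so a half turn about z gives the same grasp; the last joint's range is limited). The gripper opens to 85 mm and grips with 20 to 120 N. Pads are 22 mm wide; open, the fingers measure 114 mm over their backs; the gripper's body (76 mm by 85 mm) begins 54 mm behind the grasp point. The pads swing forward as they close: fully open they stand 13 mm farther back than shut.
Start: joints at [-0.023, 0.332, -0.065, 1.46, 0.022, 1.35, -0.088], TCP at [0.625, 0, 0.231] pointing down, gripper open.
Joint ranges: [-2.6, 2.6], [-0.5, 2.12], [-1.47, 1.34], [0.16, 2.42], [-1.27, 4.41], [0.06, 2.06], [-2.6, 2.6]. Speed limits (rad/s): [2.22, 2.22, 2.79, 2.79, 3.14, 3.14, 3.14].

### API

Orientations are given as a rotation vector (axis times angle).
In Python, from station import env gives the robot as it stands.
- The arm moves only by the shell command python3 -m inch 'ROWS'. ROWS is JSON, a list of rows, each an object with "slide": the shift along the tool's x, y, z scaled (see below), a list of three; "angular": the turn, a rotation vector about the tool's x, y, z scaled (see below), a list of three; "fingers": the closure in counts, from 0 (fully open) to 255 (shut). In form: [{"slide": [tx, ty, tz], "angular": [rx, ry, rz], "fingers": fingers}, ...]. A call has 1 to 10 rows; each row is the pose to reach, as a shift and turn from the pose commanded when the call began, along the tool's axes at that moment, turning the shorter way round; what a row does not reach only later rows make up. The controller multiplies each number of a shift by 300 mm and each number of a turn by pi rad. A row lasts 1/8 s, in which the tool goes at most 62.5 mm and 10.7 degrees, less where a joint would pass 70% of its speed; a pose out of reach is approached as far as the arm can. A call with a number of a shift or a turn outside -1 to 1 is refused whole. A call with a gripper value outside its range is refused whole. The fingers move at their own pace and stop on an object; the grip force is fixed at half the most. Time passes only in rows, so rows that repeat a pose let the fingers close. It gives the time, the measured TCP pose, the force, the opening and the grip force at its end, in the units of the state.
- env.get_obs(): the state, without advancing time (a new reading comes with each control period).
- env.grab_frame(name): name is "scene" or "side" or "wrist"; returns the picture (384x512x3 uint8, blue, green, red); there is no depth.
- env.camera_info(name): a dict with "intrinsics" (3x3 intrinsics, pixels), "dist" ([k1, k2, p1, p2, k3] as OpenCV has them; the pictures are not rectified), "eye" and "attitude" of the camera in the world; the wrist camera has in their place "hand_eye" (4x4, takes a point from camera to tool coordinates, whose origin is the TCP and whose axes are the flange's). Camera axes: x right, y up, looking along -z (the intrinsics and any distortion apply to the point x, -y, -z); pixel columns grow to the right and rows downward; lengths in m; the calibration is good to about 2 mm. A picture is of the moment at which its call begins: read the wrist's pose just before it. camera_info takes no time and is no camera call.
- env.job_done(): hands the job in; it is judged then, once.
The state is a dict: "time": time; "joint_pos": joint angles; "joint_velocities": joint speeds; "joint_efforts": joint torques, N m; "tool_pos": TCP position; "tcp_rot": TCP orientation; "ft_force": force on the tool from outside, world axes, zero at the start; "ft_torque": the same for the moment, N m; "finger_gap": opening from 0.0 (shut) to 1.0 (fully open); "grasp_force": force on a finger pad.
Only numpy, scipy, OpenCV 4.12 (cv2) and the standard library are available. Lean on these libraries where they do the work, as an engineer would, in place of code of your own. Each camera call takes 0.05 s, during which the arm holds its last target. There are 200 camera calls.

## Working session

There is one attempt and no reset: what is moved stays moved. The work goes in short steps, Python scripts to look and compute and a shell command to move; the robot and the scene stay as the last step left them, time stands still between calls to the robot, and variables do not carry over. Pictures are saved under pics/ and viewed, at most 10 in all, crops included, and the job is handed in when it is done.

```bash
mkdir -p pics; ls
python3 - <<'E'
from station import env
import cv2,numpy as np
o=env.get_obs();print(o['time'],o['tool_pos'],o['tcp_rot'])
for n in("scene","side"):
    cv2.imwrite(f"pics/{n}0.png",env.grab_frame(n));c=env.camera_info(n);print(n,c)
cv2.imwrite("pics/wrist0.png",env.grab_frame("wrist"));print(env.camera_info("wrist"))
E
```

```text
pics
0.0 [ 6.24613007e-01 -1.83511316e-05  2.30504640e-01] [-2.22070911e+00 -2.22080318e+00  1.73579911e-03]
scene {'intrinsics': array([[378.96838953,   0.        , 262.36638298],
       [  0.        , 378.96838953, 195.93324575],
       [  0.        ,   0.        ,   1.        ]]), 'dist': array([0.03136479, 0.        , 0.        , 0.        , 0.        ]), 'eye': array([0.93876814, 0.31303231, 0.75034662]), 'attitude': array([0.31886749, 0.64981538, 2.14505428])}
side {'intrinsics': array([[374.5776757 ,   0.        , 252.91120964],
       [  0.        , 374.5776757 , 190.84801568],
       [  0.        ,   0.        ,   1.        ]]), 'dist': array([0.00326094, 0.        , 0.        , 0.        , 0.        ]), 'eye': array([ 0.08625748, -0.56633986,  0.63970253]), 'attitude': array([ 0.93175154, -0.32887632, -0.63607582])}
{'intrinsics': array([[265.63932742,   0.        , 255.12184835],
       [  0.        , 265.63932742, 191.23439139],
       [  0.        ,   0.        ,   1.        ]]), 'dist': array([0.01320123, 0.        , 0.        , 0.        , 0.        ]), 'hand_eye': array([[-5.54046625e-04,  9.55604382e-01,  2.94652267e-01,
         7.45779106e-02],
       [ 9.99999845e-01,  5.12095513e-04,  2.19532753e-04,
        -3.40100961e-04],
       [ 5.88963568e-05,  2.94652343e-01, -9.55604517e-01,
        -1.41583450e-01],
       [ 0.00000000e+00,  0.00000000e+00,  0.00000000e+00,
         1.00000000e+00]])}
```

View pics/scene0.png

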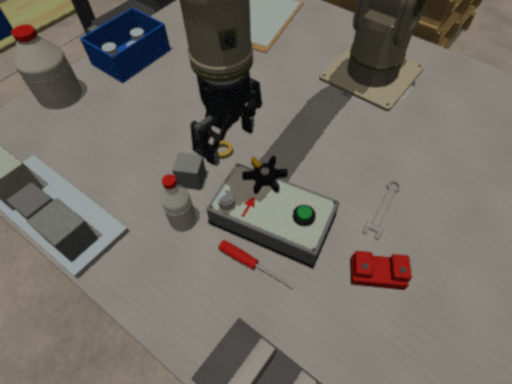

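View pics/side0.png

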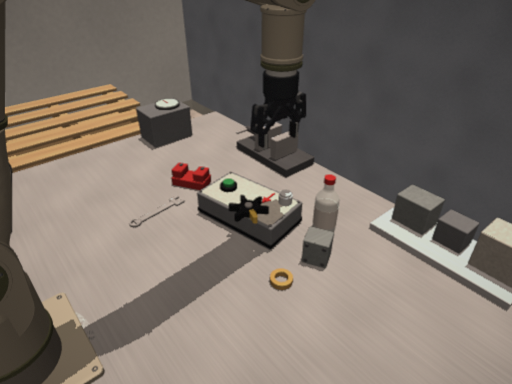

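View pics/wrist0.png

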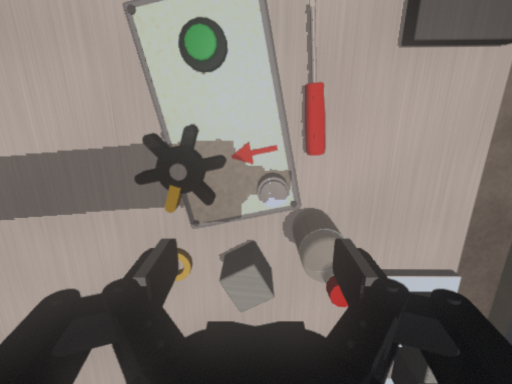

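The wrist view shows, in near top-down orientation (right = +x, up = +y), the wheel at (178,170), the yellow lobe at about (172,205), the arrow tip at (232,155) and the button at (201,42). Yellow looks to be two clicks short. Next I'll measure these points.

```bash
cat > h.py <<'E'
import cv2,numpy as np
from scipy.spatial.transform import Rotation as R
def pose(env,n,o=None):
    c=env.camera_info(n)
    if n!="wrist": return c,R.from_rotvec(c['attitude']).as_matrix(),np.array(c['eye'])
    T=np.array(c['hand_eye']);Rt=R.from_rotvec(o['tcp_rot']).as_matrix()
    return c,Rt@T[:3,:3],Rt@T[:3,3]+o['tool_pos']
def ray(P,uv):
    c,M,e=P
    x,y=cv2.undistortPoints(np.array([[uv]],float),c['intrinsics'],c['dist'])[0,0]
    d=M@[x,-y,-1];return e,d/np.linalg.norm(d)
def plane(P,uv,z):
    e,d=ray(P,uv);return e+d*(z-e[2])/d[2]
def meet(r1,r2):
    A=sum(np.eye(3)-np.outer(d,d) for e,d in(r1,r2));b=sum((np.eye(3)-np.outer(d,d))@e for e,d in(r1,r2))
    p=np.linalg.solve(A,b);return p,[np.linalg.norm(np.cross(p-e,d)) for e,d in(r1,r2)]
def blobs(im,lo,hi,amin=15):
    m=cv2.inRange(cv2.cvtColor(im,cv2.COLOR_BGR2HSV),lo,hi)
    n,_,s,c=cv2.connectedComponentsWithStats(m)
    return [(c[i].round(1),s[i].tolist()) for i in range(1,n) if s[i,4]>amin]
E
python3 - <<'E'
from h import *
from station import env
o=env.get_obs();np.set_printoptions(precision=4,suppress=True)
W=pose(env,"wrist",o);S=pose(env,"side");C=pose(env,"scene")
for n in("wrist","side","scene"):
    im=cv2.imread(f"pics/{n}0.png")
    for nm,lo,hi in(("green",(45,120,50),(80,255,255)),("yellow",(12,140,90),(32,255,255)),("red",(0,160,90),(8,255,255))):
        print(n,nm,[(c.tolist(),s) for c,s in blobs(im,lo,hi)])
im=cv2.imread("pics/wrist0.png")
# hub grey centre, arrow tip
h=plane(W,(178,171),.094);a=plane(W,(232,156),.070);g=plane(W,(201,42),.08);y=plane(W,(173,202),.094)
print(h,a,g,y)
for k,uv in dict(block=(243,258),collar=(178,265),fluidcap=(340,292),piston=(272,183)).items():
    print(k,plane(W,uv,dict(block=.07,collar=.016,fluidcap=.16,piston=.1)[k]))
E
```

```text
wrist green [([198.0, 39.8], [185, 24, 31, 35, 671])]
wrist yellow [([172.2, 198.3], [165, 186, 16, 26, 267]), ([183.2, 267.5], [176, 255, 14, 25, 115])]
wrist red [([315.9, 118.6], [309, 83, 15, 71, 1008]), ([337.7, 296.9], [330, 286, 18, 21, 233])]
side green [([228.2, 182.6], [223, 179, 11, 8, 68])]
side yellow [([253.3, 215.4], [249, 209, 8, 14, 66]), ([280.9, 277.9], [270, 269, 22, 19, 208])]
side red [([179.1, 167.9], [172, 164, 15, 9, 87]), ([193.3, 175.9], [172, 167, 38, 18, 290]), ([329.8, 178.9], [325, 175, 10, 10, 74]), ([266.6, 198.6], [262, 194, 12, 8, 29])]
scene green [([304.0, 212.2], [296, 206, 17, 14, 182])]
scene yellow [([225.6, 148.3], [218, 140, 14, 16, 94]), ([255.7, 161.6], [252, 158, 9, 8, 45])]
scene red [([22.4, 30.8], [12, 25, 23, 13, 218]), ([168.7, 179.9], [162, 175, 14, 11, 120]), ([249.2, 203.6], [243, 198, 11, 18, 59]), ([237.4, 254.0], [219, 241, 39, 28, 420]), ([374.6, 269.2], [353, 252, 55, 34, 985]), ([400.8, 266.2], [392, 255, 19, 24, 352])]
[0.5417 0.0114 0.094 ] [0.5977 0.0235 0.07  ] [0.5713 0.1371 0.08  ] [ 0.5331 -0.0237  0.094 ]
block [ 0.6085 -0.1088  0.07  ]
collar [ 0.5059 -0.1536  0.016 ]
fluidcap [ 0.7043 -0.0904  0.16  ]
piston [ 0.6421 -0.0002  0.1   ]
```

```bash
python3 -c "
import cv2,numpy as np
f=lambda n,a,b,c,d:cv2.resize(cv2.imread(f'pics/{n}0.png')[a:b,c:d],(400,400),interpolation=2)
cv2.imwrite('pics/crop1.png',np.hstack([f('side',150,250,200,300),f('scene',135,235,220,320)]))"
```

```text
(no output)
```

View pics/crop1.png

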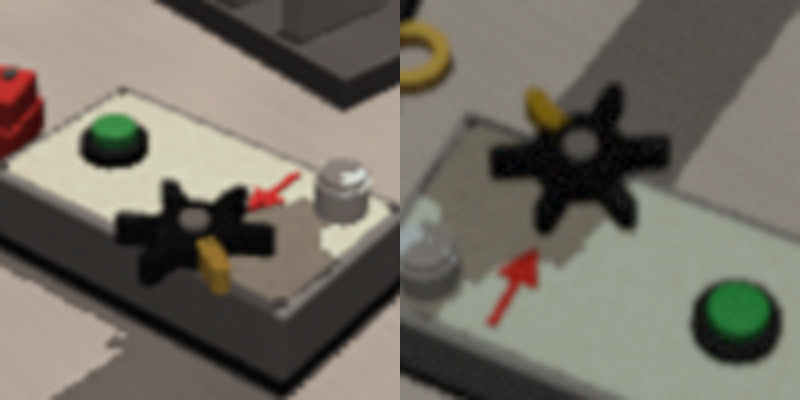

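The crop shows the yellow lobe two lobes before the arrow, counter-clockwise. The hub disc is at side (248.8,204.3) and scene (264.5,170.8).

Run:
```python
from h import *
from station import env
o=env.get_obs();np.set_printoptions(precision=4,suppress=True)
W=pose(env,"wrist",o);S=pose(env,"side");C=pose(env,"scene")
for nm,s,c,w in(("hub",(248.8,204.3),(264.5,170.8),(178.5,171.5)),("green",(228.4,182.3),(304,212.2),(200.5,41.5)),("arrowtip",(261.5,202.5),(254,197),(232,156))):
    for a,b in((W,S),(W,C),(S,C)):
        u={id(W):w,id(S):s,id(C):c}
        print(nm,*meet(ray(a,u[id(a)]),ray(b,u[id(b)])))
d=lambda uv:plane(W,uv,.07)
# deck corners in wrist: (127,5),(196,225),(298,206)
print([d(p) for p in((127,5),(196,225),(298,206))])
```

```text
hub [0.5434 0.0106 0.0954] [np.float64(0.0009947927959274992), np.float64(0.0009947927959273867)]
hub [0.5444 0.0144 0.1043] [np.float64(0.001474555778247076), np.float64(0.0014745557782471568)]
hub [0.5411 0.0105 0.0969] [np.float64(0.002730908334463113), np.float64(0.002730908334463127)]
green [0.5728 0.1355 0.0851] [np.float64(0.0012963916477251587), np.float64(0.001296391647725124)]
green [0.5717 0.1362 0.0901] [np.float64(0.0012996654360111935), np.float64(0.0012996654360110634)]
green [0.5707 0.1345 0.0867] [np.float64(0.0024668561340892457), np.float64(0.0024668561340892912)]
arrowtip [0.5973 0.0235 0.0682] [np.float64(0.00038467955337476053), np.float64(0.00038467955337464425)]
arrowtip [0.5975 0.0264 0.078 ] [np.float64(0.001788501224051523), np.float64(0.001788501224051645)]
arrowtip [0.5941 0.0233 0.07  ] [np.float64(0.0019458434489904438), np.float64(0.0019458434489904248)]
[array([0.4997, 0.1708, 0.07  ]), array([ 0.5509, -0.0624,  0.07  ]), array([ 0.6761, -0.0374,  0.07  ])]
```

```bash
python3 -m inch '[{"slide":[0.04,-0.23,0.13],"angular":[0,0,-0.035],"fingers":255},{"slide":[0.08,-0.46,0.267],"angular":[0,0,-0.0694],"fingers":255},{"slide":[0.08,-0.46,0.267],"angular":[0,0,-0.0694],"fingers":255},{"slide":[0.08,-0.46,0.267],"angular":[0,0,-0.0694],"fingers":255},{"slide":[0.08,-0.46,0.267],"angular":[0,0,-0.0694],"fingers":255},{"slide":[0.08,-0.46,0.267],"angular":[0,0,-0.0694],"fingers":255},{"slide":[0.08,-0.46,0.267],"angular":[0,0,-0.0694],"fingers":255}]'
python3 - <<'E'
from h import *
from station import env
o=env.get_obs();print(o['time'],o['tool_pos'],o['tcp_rot'],o['finger_gap'],o['ft_force'])
w=env.grab_frame("wrist");s=env.grab_frame("side")
cv2.imwrite("pics/w1.png",np.hstack([w,cv2.resize(s[100:292,150:294],(288,384))]))
W=pose(env,"wrist",o)
E
```

```text
time: 1.02
tool_pos: [0.4878, 0.024, 0.1515]
tcp_rot: [1.967, 2.449, 0.001]
ft_force: [-0.7, -0.5, 0.4]
finger_gap: 0.001
grasp_force: 0.0
1.025 [0.48777984 0.02396995 0.15150153] [1.96667066e+00 2.44934491e+00 8.39192274e-04] 0.0008821958032719879 [-0.69442345 -0.46429412  0.40954027]
```

View pics/w1.png

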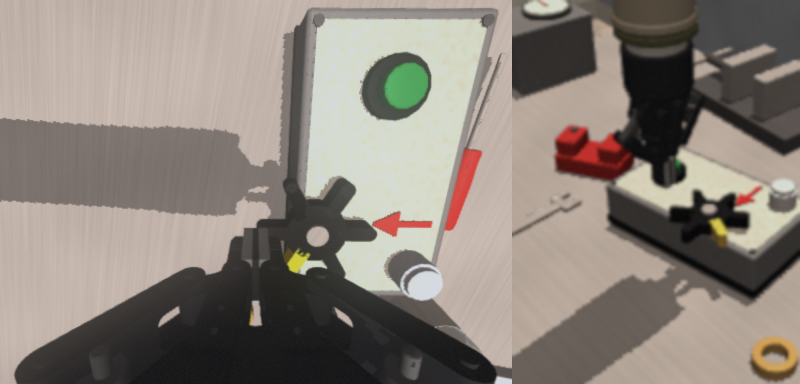

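The wrist view is now aligned with the console: hub at (317,237), arrow horizontal, shut fingertips about 16 mm across at (257,230). The side view shows the finger clear and above the wheel.

```bash
cat >> h.py <<'E'
HUB=np.array([.5425,.0108]);YAW=np.radians(12.5)
def con(p):
    d=np.array(p[:2])-HUB;c,s=np.cos(YAW),np.sin(YAW);return np.array([c*d[0]+s*d[1],-s*d[0]+c*d[1]])
E
python3 - <<'E'
from h import *
from station import env
np.set_printoptions(precision=4,suppress=True)
o=env.get_obs();W=pose(env,"wrist",o)
h=plane(W,(317.5,237),.094);a=plane(W,(373,224.5),.07);g=plane(W,(407,86.5),.086);h7=plane(W,(400,224),.07)
print(h,con(h),a,con(a),g,con(g),np.degrees(np.arctan2(*(h7-a)[1::-1])),"tcp",con(o['tool_pos']))
im=cv2.imread("pics/wrist0.png")
E
```

```text
[0.5429 0.0093 0.094 ] [ 0.0001 -0.0015] [0.5973 0.0218 0.07  ] [ 0.0559 -0.0011] [0.5747 0.1355 0.086 ] [0.0584 0.1148] 13.704710653268622 tcp [-0.0509  0.0248]
```

```bash
python3 -m inch '[{"slide":[0,0.007,0.1],"angular":[0,0,0],"fingers":255},{"slide":[0,0.007,0.2],"angular":[0,0,0],"fingers":255},{"slide":[0,0.007,0.25],"angular":[0,0,0],"fingers":255},{"slide":[0,0.007,0.25],"angular":[0,0,0],"fingers":255}]'
python3 - <<'E'
from h import *
from station import env
print(con(env.get_obs()['tool_pos']))
cv2.imwrite("pics/w2.png",env.grab_frame("wrist"))
E
```

```text
time: 1.62
tool_pos: [0.4887, 0.0244, 0.0756]
tcp_rot: [-1.966, -2.449, 0.002]
ft_force: [0.3, -0.5, 0.2]
finger_gap: 0.0
grasp_force: 0.0
[-0.04962423  0.02494022]
```

View pics/w2.png

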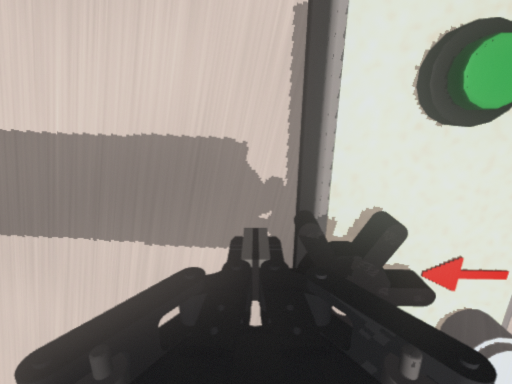

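The fingertip stands beside the free-edge lobe, clear of its neighbours (lobe above at (310,225), case edge at 320). Now the push in console -y, then straight out in -x.

```bash
python3 -m inch '[{"slide":[-0.025,0,0],"angular":[0,0,0],"fingers":255},{"slide":[-0.05,0,0],"angular":[0,0,0],"fingers":255},{"slide":[-0.075,0,0],"angular":[0,0,0],"fingers":255},{"slide":[-0.1,0,0],"angular":[0,0,0],"fingers":255},{"slide":[-0.125,0,0],"angular":[0,0,0],"fingers":255},{"slide":[-0.15,0,0],"angular":[0,0,0],"fingers":255},{"slide":[-0.15,0,0],"angular":[0,0,0],"fingers":255}]'
python3 -m inch '[{"slide":[0,-0.05,0],"angular":[0,0,0],"fingers":255},{"slide":[0,-0.1,0],"angular":[0,0,0],"fingers":255},{"slide":[0,-0.1,0],"angular":[0,0,0],"fingers":255}]'
python3 - <<'E'
from h import *
from station import env
np.set_printoptions(precision=4,suppress=True)
print(con(env.get_obs()['tool_pos']))
for n in("side","scene"):
    im=env.grab_frame(n);cv2.imwrite(f"pics/{n}2.png",im);P=pose(env,n)
    for c,s in blobs(im,(12,140,70),(32,255,255),8):
        q=con(plane(P,c,.09));print(n,c,s[4],q,np.degrees(np.arctan2(q[1],q[0])))
E
```

```text
time: 2.55
tool_pos: [0.4989, -0.0206, 0.0762]
tcp_rot: [1.968, 2.448, -0.0]
ft_force: [0.6, 0.8, 0.2]
finger_gap: 0.0
grasp_force: 0.0
time: 2.92
tool_pos: [0.4681, -0.0263, 0.0762]
tcp_rot: [-1.967, -2.45, 0.001]
ft_force: [0.9, 0.3, -0.2]
finger_gap: -0.003
grasp_force: 0.0
[-0.0806 -0.0201]
side [261.6 208.9] 92 [ 0.0113 -0.0329] -71.08198801420022
side [280.9 278.8] 276 [-0.1443 -0.1965] -126.30574555797328
scene [222.2 148.8] 170 [-0.0249 -0.1139] -102.31304523574316
scene [248.4 174.7] 91 [ 0.0164 -0.0274] -59.15326122649224
```

The yellow lobe moved exactly one click (now at -60°). I'll repeat the flick along the same path.

```bash
python3 -m inch '[{"slide":[0.08,0,0],"angular":[0,0,0],"fingers":255},{"slide":[0.15,0,0],"angular":[0,0,0],"fingers":255},{"slide":[0.15,0,0],"angular":[0,0,0],"fingers":255},{"slide":[0.15,0.05,0],"angular":[0,0,0],"fingers":255},{"slide":[0.15,0.1,0],"angular":[0,0,0],"fingers":255},{"slide":[0.15,0.1,0],"angular":[0,0,0],"fingers":255}]'
python3 -m inch '[{"slide":[-0.025,0,0],"angular":[0,0,0],"fingers":255},{"slide":[-0.05,0,0],"angular":[0,0,0],"fingers":255},{"slide":[-0.075,0,0],"angular":[0,0,0],"fingers":255},{"slide":[-0.1,0,0],"angular":[0,0,0],"fingers":255},{"slide":[-0.125,0,0],"angular":[0,0,0],"fingers":255},{"slide":[-0.15,0,0],"angular":[0,0,0],"fingers":255},{"slide":[-0.15,0,0],"angular":[0,0,0],"fingers":255},{"slide":[-0.15,-0.05,0],"angular":[0,0,0],"fingers":255},{"slide":[-0.15,-0.1,0],"angular":[0,0,0],"fingers":255},{"slide":[-0.15,-0.1,0],"angular":[0,0,0],"fingers":255}]'
python3 - <<'E'
from h import *
from station import env
np.set_printoptions(precision=4,suppress=True)
print(con(env.get_obs()['tool_pos']))
F=[]
for n in("side","scene"):
    im=env.grab_frame(n);P=pose(env,n);F.append(cv2.resize(im[150:250,200:300],(400,400)) if n=="side" else cv2.resize(im[135:235,220:320],(400,400)))
    for c,s in blobs(im,(12,140,70),(32,255,255),8):
        q=con(plane(P,c,.09));print(n,c,s[4],q,np.degrees(np.arctan2(q[1],q[0])))
cv2.imwrite("pics/c3.png",np.hstack(F))
E
```

```text
time: 3.78
tool_pos: [0.4905, 0.0245, 0.0761]
tcp_rot: [1.967, 2.449, 0.001]
ft_force: [-0.9, -0.3, 0.1]
finger_gap: -0.002
grasp_force: 0.0
time: 5.03
tool_pos: [0.4681, -0.0263, 0.0762]
tcp_rot: [-1.967, -2.449, 0.001]
ft_force: [-0.0, 0.3, -0.3]
finger_gap: -0.0
grasp_force: 0.0
[-0.0806 -0.0201]
side [257.2 200.3] 42 [ 0.033  -0.0028] -4.882367132947742
side [280.8 278.8] 276 [-0.1445 -0.1963] -126.34938473428016
scene [440.3  25.2] 10 [-0.7098  0.2446] 160.98440251286763
scene [222.1 148.8] 172 [-0.0248 -0.1141] -102.24558988313011
scene [257.9 184.1] 90 [0.0304 0.002 ] 3.8572767649080393
```

View pics/c3.png

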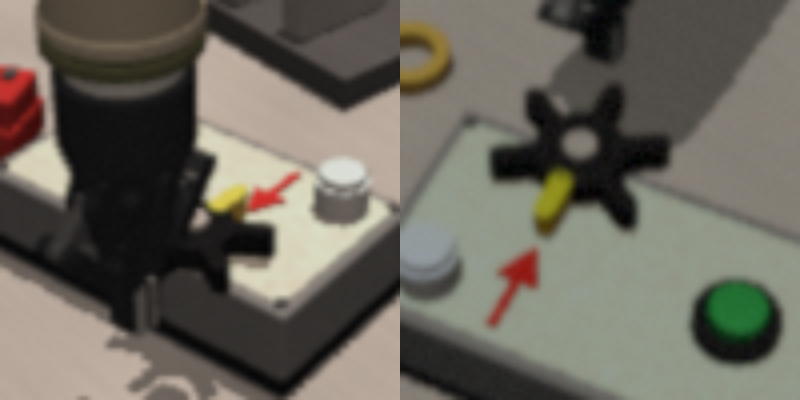

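Both views show the yellow lobe lined up with the red arrow and the finger clear. Next: lift and go over the button.

```bash
python3 -m inch '[{"slide":[0,0,-0.15],"angular":[0,0,0],"fingers":255},{"slide":[0,0,-0.267],"angular":[0,0,0],"fingers":255},{"slide":[0.15,0.15,-0.267],"angular":[0,0,0],"fingers":255},{"slide":[0.3,0.3,-0.267],"angular":[0,0,0],"fingers":255},{"slide":[0.45,0.455,-0.267],"angular":[0,0,0],"fingers":255},{"slide":[0.45,0.455,-0.267],"angular":[0,0,0],"fingers":255},{"slide":[0.45,0.455,-0.267],"angular":[0,0,0],"fingers":255},{"slide":[0.45,0.455,-0.2],"angular":[0,0,0],"fingers":255},{"slide":[0.45,0.455,-0.1],"angular":[0,0,0],"fingers":255},{"slide":[0.45,0.455,-0.1],"angular":[0,0,0],"fingers":255}]'
python3 - <<'E'
from h import *
from station import env
np.set_printoptions(precision=4,suppress=True)
o=env.get_obs();print(con(o['tool_pos']))
F=[]
for n in("side","scene"):
    im=env.grab_frame(n);F.append(cv2.resize(im[130:250,180:300],(400,400)) if n=="side" else cv2.resize(im[135:255,220:340],(400,400)))
cv2.imwrite("pics/c4.png",np.hstack(F))
E
```

```text
time: 6.38
tool_pos: [0.572, 0.1333, 0.1046]
tcp_rot: [-1.968, -2.447, 0.006]
ft_force: [-0.7, 0.1, -0.5]
finger_gap: 0.001
grasp_force: 0.0
[0.0553 0.1132]
```

View pics/c4.png

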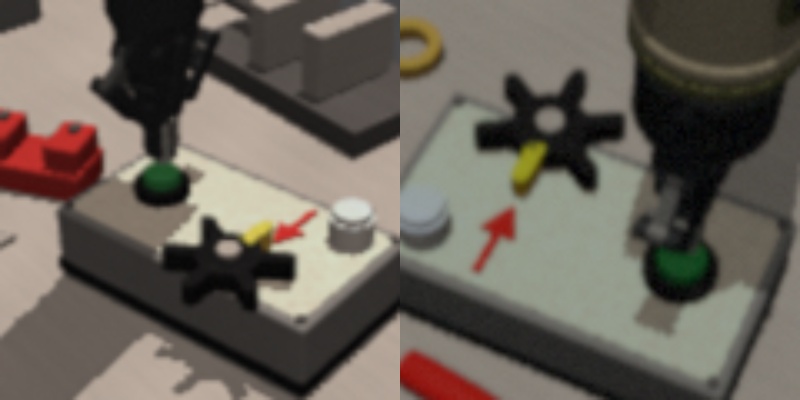

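The fingertip is centred over the green button, and yellow is still at the arrow. I'll press in small steps and watch the force.

```bash
python3 -m inch '[{"slide":[0,0,0.02],"angular":[0,0,0],"fingers":255},{"slide":[0,0,0.04],"angular":[0,0,0],"fingers":255},{"slide":[0,0,0.053],"angular":[0,0,0],"fingers":255},{"slide":[0,0,0.06],"angular":[0,0,0],"fingers":255},{"slide":[0,0,0.06],"angular":[0,0,0],"fingers":255}]'
python3 -m inch '[{"slide":[0,0,0.006],"angular":[0,0,0],"fingers":255},{"slide":[0,0,0.006],"angular":[0,0,0],"fingers":255}]'
```

```text
time: 7.1
tool_pos: [0.5736, 0.1354, 0.0884]
tcp_rot: [1.966, 2.45, 0.0]
ft_force: [-0.8, -1.1, 4.1]
finger_gap: -0.001
grasp_force: 1.8
time: 7.35
tool_pos: [0.5737, 0.1353, 0.0866]
tcp_rot: [1.967, 2.45, 0.0]
ft_force: [-1.0, -0.9, 4.1]
finger_gap: -0.002
grasp_force: 2.3
```

```bash
python3 -m inch '[{"slide":[0,0,0.006],"angular":[0,0,0],"fingers":255},{"slide":[0,0,0.006],"angular":[0,0,0],"fingers":255}]'
python3 -m inch '[{"slide":[0,0,0.005],"angular":[0,0,0],"fingers":255},{"slide":[0,0,0.005],"angular":[0,0,0],"fingers":255}]'
```

```text
time: 7.6
tool_pos: [0.5738, 0.1354, 0.086]
tcp_rot: [1.966, 2.449, 0.001]
ft_force: [-5.8, -2.2, 15.3]
finger_gap: -0.001
grasp_force: 7.8
time: 7.85
tool_pos: [0.5739, 0.1354, 0.0858]
tcp_rot: [1.966, 2.449, 0.001]
ft_force: [-12.7, -3.4, 26.5]
finger_gap: 0.0
grasp_force: 13.5
```

```bash
for i in 1 2 3 4 5; do python3 -m inch '[{"slide":[0,0,-0.007],"angular":[0,0,0],"fingers":255},{"slide":[0,0,-0.007],"angular":[0,0,0],"fingers":255}]' | grep -E "pos|ft"; done
```

```text
tool_pos: [0.5738, 0.1354, 0.0861]
ft_force: [-4.6, -1.3, 10.9]
tool_pos: [0.5737, 0.1354, 0.0875]
ft_force: [-0.9, -2.2, 3.9]
tool_pos: [0.5737, 0.1353, 0.0895]
ft_force: [-0.6, -0.4, 2.5]
tool_pos: [0.5737, 0.1354, 0.0916]
ft_force: [-0.1, -0.6, 1.6]
tool_pos: [0.5734, 0.1356, 0.0935]
ft_force: [-0.0, -0.6, -0.1]
```

The spring force falls away over 6 mm (86 to 92 mm) and the stop at the bottom was hard, so the button was fully pressed. Lift clear, check once, and hand in.

```bash
python3 -m inch '[{"slide":[0,0,-0.1],"angular":[0,0,0],"fingers":255},{"slide":[0,0,-0.25],"angular":[0,0,0],"fingers":255},{"slide":[0,0,-0.3],"angular":[0,0,0],"fingers":255},{"slide":[0,0,-0.3],"angular":[0,0,0],"fingers":255},{"slide":[0,0,-0.3],"angular":[0,0,0],"fingers":255}]'
python3 - <<'E'
from h import *
from station import env
for n in("side","scene"):
    im=env.grab_frame(n);P=pose(env,n)
    for c,s in blobs(im,(12,140,70),(32,255,255),30):
        q=con(plane(P,c,.09));print(n,c,s[4],q,np.degrees(np.arctan2(q[1],q[0])))
print(env.job_done())
E
```

```text
time: 9.72
tool_pos: [0.5728, 0.1352, 0.1819]
tcp_rot: [-1.966, -2.449, 0.003]
ft_force: [0.2, -0.7, -0.2]
finger_gap: 0.002
grasp_force: 0.0
side [257.1 200.4] 44 [ 0.03249924 -0.0028794 ] -5.0631340211041325
side [280.9 278.9] 274 [-0.14455233 -0.19660127] -126.32542122842808
scene [222.2 148.9] 173 [-0.02460627 -0.11379744] -102.20115187009797
scene [258.  184.3] 92 [0.03077594 0.0024664 ] 4.581917409674194
the job is handed in; nothing more can be done
None
```

I flicked the wheel two clicks counter-clockwise so the yellow lobe rests at the red arrow, pressed the green button to its stop and released it, kept the arm away from the loose things, and handed the job in at about 10 s; no verdict came back.

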